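# Stir the nuts under the shelf

### The arm

A 6-joint arm with a two-finger parallel gripper is mounted at the origin on a cart in front of the work surface, level with it; the furniture and walls round the work are solid. World frame = base frame: x ahead of the robot, y to its left, z up, the work surface at z = 0. Lengths are in mm, angles in rad, forces in N, time in s.
With the tool pointing down it reaches from about 325 to 875 mm from the base axis. Payload 4.4 kg.
Tool frame: the origin (TCP) lies on the centre line of the jaws, within the pads' length; the fingertips stand ahead of it and the grasp point (between the pads) lies 6 mm ahead of it (ctrl.tcp_to_tips is the z of the fingertips in the tool frame, in mm); z points along the fingers, y is the line along which they close (so a half turn about z gives the same grasp; the last joint's range is limited). The gripper opens to 85 mm and grips with 20 to 120 N. Pads are 22 mm wide; open, the fingers measure 114 mm over their backs; the gripper's body (76 mm by 85 mm) begins 54 mm behind the grasp point. The pads swing forward as they close: fully open they stand 13 mm farther back than shut.
Start: joints at [-1.282, 0.207, 1.542, -0, 1.393, -0.15], TCP at [244.8, -520.289, 256.282] pointing down, gripper open.
Joint ranges: [-2.73, 2.73], [-0.86, 2.22], [0.23, 2.46], [-1.11, 4.25], [0.08, 2.63], [-2.82, 2.82]. Speed limits (rad/s): [2.79, 2.79, 3.14, 3.14, 3.14, 3.14].

### API

Orientations are given as a 3x3 rotation matrix whose columns are the frame's x, y, z axes.
In Python, from plant import ctrl, sensors, optics gives the robot as it stands. Calls block until the motion is done:
- ctrl.move_ptp(position, orientation): joint-space move of the TCP to a pose.
- ctrl.move_l(position, rot=None, vel=150, threshold=None): straight line of the TCP; rot=None keeps the orientation; vel is the mean speed in mm/s. With threshold (N) it stops when the force on the tool has changed by that much, and returns True; else False.
- ctrl.set_joints(angles): joint-space move.
- ctrl.gripper_to(opening, force=None): finger opening in mm; force is the grip in N (None keeps the last); returns when the fingers have stopped.
- ctrl.hold(seconds).
- ctrl.solve_ik(position, orientation): joint angles nearest the present ones, or None.
- sensors.read_state(): the state.
- optics.grab_frame(name): name is "scene" or "top"; returns (picture, depth): 384x512x3 uint8, red, green, blue; 384x512 float32, mm along the optical axis (not along the pixel's ray), 0 where there is no reading.
- optics.camera_params(name): a dict with "mtx" (3x3 intrinsics, pixels), "R" (3x3) and "t" (3): a world point X has camera coordinates R X + t. Camera axes: x right, y down, z forward; pixel columns grow to the right and rows downward; lengths in mm; the calibration is good to about 2 mm. A picture is of the moment at which its call begins. camera_params takes no time and is no camera call.
A pose or a line that the arm cannot do raises ctrl.MotionError and nothing moves.
- ctrl.finish_job(): hands the job in; it is judged then, once.
The state is a dict: "t": time; "q": joint angles; "qvel": joint speeds; "tau": joint torques, N m; "eef_pos": TCP position; "eef_rot": TCP orientation; "force": force on the tool from outside, world axes, zero at the start; "wrist_torque": the same for the moment, N m; "grip_width": finger opening in mm; "grasp_force": force on a finger pad.
Only numpy, scipy, OpenCV 4.12 (cv2) and the standard library are available. Lean on these libraries where they do the work, as an engineer would, in place of code of your own. Each camera call takes 0.05 s, during which the arm holds its last target. There are 200 camera calls.

### The job

Take the wooden paddle from its sloping rest, put its blade down among the nuts on the shelf side of the steel bowl, under the little shelf, and stir right round the bowl at least twice in circles about 6 cm wide, back to the shelf side, going on if need be until the shelf half and the open half of the bowl each hold both walnuts and chestnuts. Then lay the paddle back in its rest as it was, blade end on the foot, and let go. Keep every nut in the bowl, do not bump the shelf, and leave the tubs and the salt shaker where they are.

Things in the scene. Friction and masses are not known exactly. Their poses are not given: they have to be found in the camera images.
- bowl: open round steel mixing bowl, 298 mm across the rim, 96 mm high, held fast to the table. Origin: centre of its underside; x, level, points to the robot's left, under the shelf (+x: shelf half, -x: open half). Inner floor 2 mm above the origin, flat to a radius of 50 mm, then curving up: 20 mm high at radius 90 mm, rim inside about 135 mm radius
- shelf: narrow fixed steel shelf over the bowl, board 120 mm deep (x), 380 mm wide (y), underside 250 mm above the table, on four 14 mm legs at x +-48, y +-176 mm; with the jars on it 370 mm high. Origin: on the table under the board's middle; front edge at x = -60 mm. An upright gripper over the shelf half of the bowl would hit it: reach under it from the open side, tool leaning
- rest: sloping rest of slippery steel, fixed (the paddle slides home by itself): base plate 170 x 90 mm, on it a trough 128 mm long, 54 mm wide inside, lips 13 mm above its floor, leaning 40 degrees from vertical, with a square foot plate standing out 53 mm at its low end. Origin: on the table; x, level: the way the paddle points. Handle sticks out above; lift out and lay back vertically
- rest_foot (a point): point in the rest where the paddle's tip belongs (on the foot plate, in the middle of the trough)
- rest_grip (a point): point in the air above the rest where the paddle's origin belongs when it lies in the rest
- paddle: wooden stirring paddle, 200 mm, 70 g, lying in the rest 40 degrees from vertical, handle up. Origin: centre of the handle 22 mm from its end, the place to grip. x: along it to the blade; y: across, level; z: out of the trough. Handle x -22 to 44 mm, 18 mm wide (y: grip across this, tool leaning along the paddle), 16 mm thick; shaft 10 mm; blade x 112 to 178 mm, 38 x 10 mm
- paddle_tip (a point): middle of the paddle's blade end, 178 mm along x from the paddle's origin. Stir with this point 15 to 25 mm above the bowl's underside and a firm grip (100 N does not harm the handle): lower down nuts wedge under the blade and turn it in the fingers
- walnut_0: walnut, light tan ball 26 mm across, loose in the bowl; origin at its centre. The four walnuts start in the open half
- walnut_1: walnut, light tan ball 26 mm across, loose in the bowl; origin at its centre. The four walnuts start in the open half
- walnut_2: walnut, light tan ball 26 mm across, loose in the bowl; origin at its centre. The four walnuts start in the open half
- walnut_3: walnut, light tan ball 26 mm across, loose in the bowl; origin at its centre. The four walnuts start in the open half
- chestnut_0: chestnut, dark brown ball 26 mm across, loose in the bowl; origin at its centre. The four chestnuts start in the shelf half
- chestnut_1: chestnut, dark brown ball 26 mm across, loose in the bowl; origin at its centre. The four chestnuts start in the shelf half
- chestnut_2: chestnut, dark brown ball 26 mm across, loose in the bowl; origin at its centre. The four chestnuts start in the shelf half
- chestnut_3: chestnut, dark brown ball 26 mm across, loose in the bowl; origin at its centre. The four chestnuts start in the shelf half
- kraft_tub: lidded kraft paper tub, 116 mm across, 57 mm high, on the table beyond the rest; origin: centre of underside. Leave it alone
- orange_tub: small orange tub, 81 mm across, 45 mm high, to the left; origin: centre of underside. Leave it alone
- salt_shaker: salt shaker, 44 mm across, 90 mm high, to the left; origin: centre of underside. Leave it alone

How it is judged:
By the outcome, as a careful person would: the job done as asked, in the order asked, and still so for the second after the job is handed in, with the robot touching nothing.
It also fails if it takes over 72 s, if anything falls off the work surface, if the arm or the gripper's body presses on something with over 40 N, if the wrist force passes 120 N, or if a joint passes its speed limit or range.

## Working session

There is one attempt and no reset: what is moved stays moved. The work goes in short steps, each a Python script; the robot and the scene stay as the last script left them, time stands still between calls to the robot, and variables do not carry over. Pictures are saved under pics/ and viewed, at most 12 in all, crops included, and the job is handed in when it is done.

```bash
mkdir -p pics; ls
cat > cam.py <<'E'
import numpy as np,cv2
from plant import ctrl,sensors,optics
def cloud(n):
    im,d=optics.grab_frame(n);p=optics.camera_params(n)
    v,u=np.indices(d.shape);K=p["mtx"]
    C=np.stack([(u-K[0,2])/K[0,0]*d,(v-K[1,2])/K[1,1]*d,d],-1)
    W=(C-p["t"])@p["R"]
    W[d==0]=np.nan
    return im,d,W
E
python3 - <<'E'
from cam import *
for n in ("scene","top"):
    im,d,W=cloud(n); np.savez(f"{n}0.npz",im=im,W=W)
    cv2.imwrite(f"pics/{n}0.png",cv2.resize(im[:,:,::-1],(800,600)))
    p=optics.camera_params(n); print(n,p["mtx"].round(1).tolist(),(-p["R"].T@p["t"]).round(),p["R"].round(3).tolist(),(d>0).mean())
print(ctrl.tcp_to_tips,sensors.read_state()["t"])
E
```

```text
pics
scene [[354.0, 0.0, 258.0], [0.0, 354.0, 195.7], [0.0, 0.0, 1.0]] [ 460. -739.  793.] [[0.995, -0.102, 0.013], [-0.055, -0.638, -0.768], [0.086, 0.763, -0.64]] 0.9958902994791666
top [[449.9, 0.0, 252.1], [0.0, 449.9, 197.9], [0.0, 0.0, 1.0]] [  26.  349. 1249.] [[-0.527, -0.85, -0.008], [-0.751, 0.47, -0.464], [0.398, -0.238, -0.886]] 0.9961293538411459
25.0 0.1
```

View pics/scene0.png

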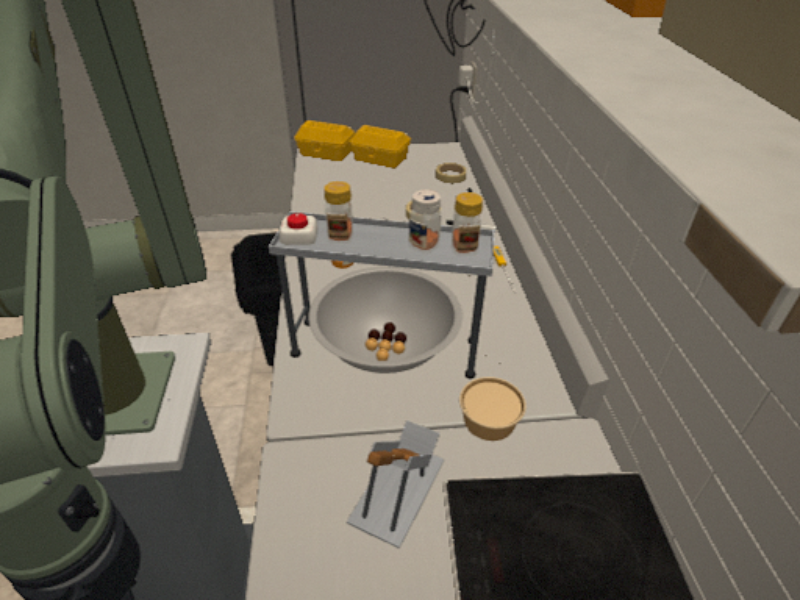

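View pics/top0.png

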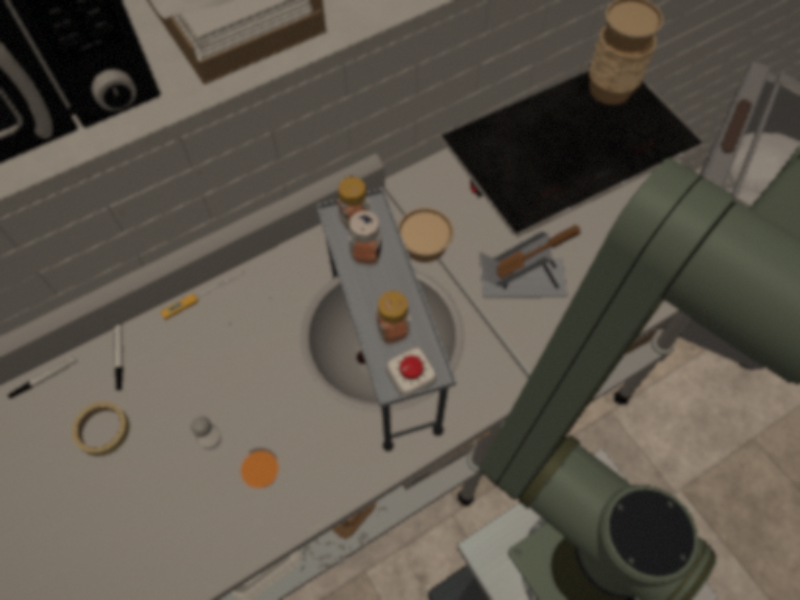

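The scene view shows the nuts at about (385,343), the bowl at (388,318) under the shelf, and the paddle handle end at (372,457), with its blade hidden. The top view shows the paddle from handle end (577,232) to blade (510,265). Next I measure these from depth.

Run:
```python
from cam import *
from scipy.optimize import least_squares
S=np.load("scene0.npz");T=np.load("top0.npz")
def box(A,x0,y0,x1,y1):
    s=0.64
    sl=np.s_[int(y0*s):int(y1*s),int(x0*s):int(x1*s)]
    return A["im"][sl].reshape(-1,3).astype(int),A["W"][sl].reshape(-1,3)
# paddle
for A,b in ((S,(355,435,450,500)),(T,(485,215,590,285))):
    c,w=box(A,*b); hsv=cv2.cvtColor(c.astype(np.uint8)[None],cv2.COLOR_RGB2HSV)[0]
    m=(hsv[:,0]<16)&(hsv[:,1]>110)&(w[:,2]>5); P=w[m]; m0=np.median(P,0)
    P=P[np.linalg.norm(P-m0,axis=1)<150]; m0=P.mean(0); u,s,v=np.linalg.svd(P-m0); a=v[0]*(-np.sign(v[0][2]))
    t=(P-m0)@a; print("paddle",len(P),m0.round(1),a.round(3),t.min().round(),t.max().round(),"ends",(m0+a*t.min()).round(),(m0+a*t.max()).round(), "normal",v[2].round(3),"lean",np.degrees(np.arccos(-a[2])).round(1))
# rest base plate
for A,b in ((S,(340,415,450,550)),(T,(470,225,580,305))):
    c,w=box(A,*b); m=(w[:,2]>1)&(w[:,2]<14)&(c.max(1)-c.min(1)<25)
    print(np.histogram(w[:,2],np.arange(-6,16,1))[0]); 
# bowl rim
for A,b in ((S,(305,262,470,375)),(T,(295,260,475,410))):
    c,w=box(A,*b); m=(w[:,2]>88)&(w[:,2]<102); P=w[m]
    f=lambda p:np.hypot(P[:,0]-p[0],P[:,1]-p[1])-p[2]
    r=least_squares(f,[*np.median(P[:,:2],0),145],loss="soft_l1",f_scale=3); print("bowl",len(P),r.x.round(1),np.median(abs(f(r.x))).round(1))
# shelf board
for A,b in ((S,(265,180,500,280)),(T,(310,180,460,410))):
    c,w=box(A,*b); m=(w[:,2]>240)&(w[:,2]<285)&(c.max(1)-c.min(1)<40); P=w[m]
    print("shelf z",np.percentile(P[:,2],[5,50,95]).round(),cv2.minAreaRect(P[:,:2].astype(np.float32)), cv2.boxPoints(cv2.minAreaRect(P[:,:2].astype(np.float32))).round().tolist())
# nuts
c,w=box(S,355,315,415,365); 
hsv=cv2.cvtColor(c.astype(np.uint8)[None],cv2.COLOR_RGB2HSV)[0]
for nm,m in (("walnut",(hsv[:,1]>90)&(hsv[:,2]>110)),("chest",(hsv[:,2]<70)&(hsv[:,1]>60))): print(nm,m.sum(),w[m].mean(0).round(),w[m].min(0).round(),w[m].max(0).round())
# image crop
cv2.imwrite("pics/a.png",np.hstack([cv2.resize(S["im"][265:355,215:295,::-1],(400,450)),cv2.resize(T["im"][135:200,300:380,::-1],(400,450))]))
```

```text
paddle 204 [ 497.  -277.1  132.4] [ 0.33   0.562 -0.759] -68.0 120.0 ends [ 475. -315.  184.] [ 537. -210.   41.] normal [0.525 0.559 0.642] lean 40.6
paddle 275 [ 507.4 -246.8   98.3] [ 0.349  0.529 -0.774] -111.0 86.0 ends [ 469. -306.  184.] [ 538. -201.   31.] normal [-0.428 -0.645 -0.633] lean 39.3
[ 16  31 119 355 721 847 659 327 123  65 151 328 441 376 205  60  16   4
   3   4   1]
[ 74 132 179 204 278 215 188 162 124 110 128 108  97 110  70  35  24  15
   7   3   2]
bowl 1181 [516.   78.1 139.8] 3.9
bowl 1199 [514.3  82.7 140.7] 4.0
shelf z [253. 256. 277.] ((515.123779296875, 78.2763671875), (125.68599700927734, 379.95361328125), 75.38158416748047) [[315.0, 65.0], [683.0, -30.0], [715.0, 91.0], [347.0, 187.0]]
shelf z [251. 255. 278.] ((514.814697265625, 78.73454284667969), (120.67849731445312, 383.00543212890625), 75.45494842529297) [[314.0, 68.0], [685.0, -28.0], [715.0, 89.0], [345.0, 185.0]]
walnut 200 [nan nan nan] [nan nan nan] [nan nan nan]
chest 126 [nan nan nan] [nan nan nan] [nan nan nan]
```

View pics/a.png

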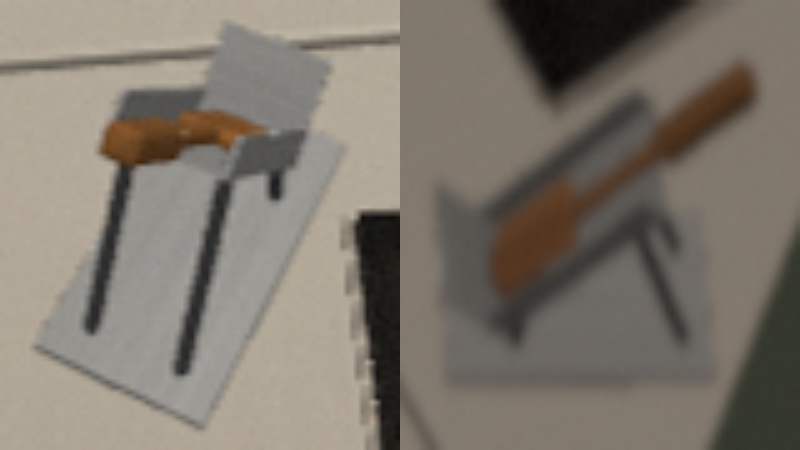

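The close-up shows the paddle lying in the trough with its handle end up. The base plate corners are at crop (37,347), (203,428) and (345,147). Now I pin down the nuts, base plate, rim and handle axis.

```bash
cat >> cam.py <<'E'
def cast(n,uv,z):
    p=optics.camera_params(n);uv=np.atleast_2d(np.array(uv,float))
    r=np.c_[uv,np.ones(len(uv))]@np.linalg.inv(p["mtx"]).T@p["R"]; c=-p["R"].T@p["t"]
    return c+r*((z-c[2])/r[:,2])[:,None]
def nuts(im,n="scene",z=16,show=True):
    hsv=cv2.cvtColor(im,cv2.COLOR_RGB2HSV).astype(int); r={}
    X=im.astype(int); 
    roi=np.zeros(im.shape[:2],bool); roi[180:245,195:300]=True
    sat=(X[...,0]-X[...,2])
    for nm,m in (("walnut",(sat>60)&(X[...,0]>130)),("chest",(sat>12)&(X[...,0]<95))):
        m=(m&roi).astype(np.uint8); k,l,s,c=cv2.connectedComponentsWithStats(m)
        r[nm]=[(int(s[i,4]),*cast(n,c[i],z)[0,:2].round()) for i in range(1,k) if s[i,4]>8]
    return r
E
python3 - <<'E'
from cam import *
S=np.load("scene0.npz");T=np.load("top0.npz")
print(nuts(S["im"]))
print("plate",cast("scene",[(222.4,334.4),(255.6,350.6),(284,294.4)],5).round(1).tolist())
def o(x,y): return (300+x/5,135+y/6.923)
print("plate top",cast("top",[o(447,382),o(712,378),o(445,300)],5).round(1).tolist())
for n,A in (("scene",S),("top",T)):
    W=A["W"]; 
    m=(np.hypot(W[...,0]-515,W[...,1]-79)<175)&(W[...,2]>20)&(W[...,2]<110)
    P=W[m]; R=np.hypot(P[:,0]-515,P[:,1]-79); th=np.degrees(np.arctan2(P[:,1]-79,P[:,0]-515))
    for a in range(-180,180,30):
        s=(th>=a)&(th<a+30)
        if s.sum()>15:
            q=s&(P[:,2]>85); print(n,a,s.sum(),np.percentile(P[s,2],97).round(),np.percentile(R[q],[5,50,95]).round() if q.sum() else None)
E
```

```text
{'walnut': [(118, np.float64(504.0), np.float64(64.0)), (40, np.float64(542.0), np.float64(64.0))], 'chest': [(147, np.float64(524.0), np.float64(102.0))]}
plate [[430.7, -300.8, 5.0], [505.0, -347.3, 5.0], [593.3, -204.8, 5.0]]
plate top [[379.5, -365.3, 5.0], [293.0, -507.3, 5.0], [413.5, -392.0, 5.0]]
scene -180 198 99.0 [132. 139. 146.]
scene -150 132 99.0 [132. 140. 145.]
scene -120 229 98.0 [132. 140. 147.]
scene -90 187 99.0 [132. 141. 146.]
scene -60 139 99.0 [134. 142. 148.]
scene -30 222 98.0 [133. 141. 148.]
scene 0 416 98.0 [133. 140. 149.]
scene 30 499 98.0 [133. 138. 149.]
scene 60 575 97.0 [133. 138. 148.]
scene 90 537 98.0 [132. 137. 148.]
scene 120 488 98.0 [132. 137. 147.]
scene 150 390 98.0 [131. 138. 147.]
top -180 20 100.0 [139. 145. 146.]
top -150 207 100.0 [130. 138. 145.]
top -120 343 99.0 [128. 136. 145.]
top -90 282 100.0 [129. 136. 145.]
top 0 432 98.0 [133. 141. 150.]
top 30 507 98.0 [135. 142. 150.]
top 60 445 98.0 [136. 144. 151.]
top 90 321 99.0 [137. 144. 151.]
top 120 219 99.0 [136. 144. 150.]
top 150 109 101.0 [137. 143. 148.]
```

The bowl centre is about (515,80) and the axis yaw about 75.4°. The rest yaw is 58.2° and the paddle origin about (478,-303,163). I'll check IK for the whole plan, then grasp if all is reachable.

```bash
cat > plan.py <<'E'
from cam import *
def rot(yaw,lean,flip=1):
    c,s=np.cos(np.radians(yaw)),np.sin(np.radians(yaw)); l=np.radians(lean)
    z=np.array([np.sin(l)*c,np.sin(l)*s,-np.cos(l)]); y=np.array([-s,c,0])*flip
    return np.column_stack([np.cross(y,z),y,z])
YB=75.4; B=np.array([515.,80,0]); bx=np.array([np.cos(np.radians(YB)),np.sin(np.radians(YB)),0]); by=np.array([-bx[1],bx[0],0])
YR=58.2; G=np.array([478.,-303,163])
def tcp_grip(g,R): return g-6*R[:,2]
L=184.
def tcp_tip(tip,R): return tip-L*R[:,2]
def bpt(x,y,z): return B+x*bx+y*by+np.array([0,0,z])
E
python3 - <<'E'
from plan import *
for f in (1,-1):
    R=rot(YR,40,f)
    for nm,p in (("pre",tcp_grip(G,R)-100*R[:,2]),("grip",tcp_grip(G,R)),("lift",tcp_grip(G,R)+[0,0,150])):
        q=ctrl.solve_ik(p,R); print(f,nm,p.round(),None if q is None else np.round(q,2))
    for lean in (40,45,50):
        R=rot(YB,lean,f)
        for nm,t in (("appr",bpt(30,0,20)-200*R[:,2]),("+x",bpt(30,0,20)),("+y",bpt(0,30,20)),("-x",bpt(-30,0,20)),("-y",bpt(0,-30,20))):
            p=tcp_tip(t,R); q=ctrl.solve_ik(p,R); print(f,lean,nm,p.round(),None if q is None else np.round(q,2))
E
```

```text
1 pre [ 442. -361.  244.] [-1.13  0.38  1.49  0.58  1.67  2.51]
1 grip [ 476. -306.  168.] [-1.03  0.42  1.61  0.61  1.49  2.49]
1 lift [ 476. -306.  318.] [-1.03  0.26  1.49  0.62  1.73  2.66]
1 40 appr [ 460. -130.  314.] [-0.81  0.09  1.69  0.59  1.74  2.57]
1 40 +x [493.  -5. 161.] [-0.58  0.22  1.9   0.68  1.34  2.55]
1 40 +y [456. -27. 161.] [-0.66  0.17  1.96  0.65  1.37  2.48]
1 40 -x [478. -63. 161.] [-0.69  0.24  1.87  0.63  1.4   2.47]
1 40 -y [514. -42. 161.] [-0.61  0.29  1.82  0.66  1.37  2.54]
1 45 appr [ 454. -154.  292.] [-0.88  0.17  1.69  0.62  1.77  2.48]
1 45 +x [490. -17. 150.] [-0.64  0.28  1.9   0.73  1.38  2.46]
1 45 +y [453. -38. 150.] [-0.72  0.24  1.96  0.69  1.41  2.39]
1 45 -x [475. -75. 150.] [-0.75  0.31  1.86  0.68  1.45  2.39]
1 45 -y [511. -53. 150.] [-0.67  0.34  1.81  0.71  1.41  2.45]
1 50 appr [ 448. -176.  267.] [-0.94  0.26  1.68  0.65  1.79  2.4 ]
1 50 +x [487. -27. 138.] [-0.69  0.35  1.9   0.78  1.42  2.37]
1 50 +y [450. -49. 138.] [-0.77  0.31  1.94  0.73  1.46  2.31]
1 50 -x [472. -85. 138.] [-0.8   0.38  1.85  0.72  1.49  2.32]
1 50 -y [
[... 525 characters left out ...]
. -42. 161.] [-0.61  0.29  1.82  0.66  1.37 -0.61]
-1 45 appr [ 454. -154.  292.] [-0.88  0.17  1.69  0.62  1.77 -0.66]
-1 45 +x [490. -17. 150.] [-0.64  0.28  1.9   0.73  1.38 -0.69]
-1 45 +y [453. -38. 150.] [-0.72  0.24  1.96  0.69  1.41 -0.75]
-1 45 -x [475. -75. 150.] [-0.75  0.31  1.86  0.68  1.45 -0.75]
-1 45 -y [511. -53. 150.] [-0.67  0.34  1.81  0.71  1.41 -0.69]
-1 50 appr [ 448. -176.  267.] [-0.94  0.26  1.68  0.65  1.79 -0.74]
-1 50 +x [487. -27. 138.] [-0.69  0.35  1.9   0.78  1.42 -0.77]
-1 50 +y [450. -49. 138.] [-0.77  0.31  1.94  0.73  1.46 -0.83]
-1 50 -x [472. -85. 138.] [-0.8   0.38  1.85  0.72  1.49 -0.82]
-1 50 -y [509. -64. 138.] [-0.72  0.41  1.8   0.76  1.46 -0.77]
```

Run:
```python
from plan import *
R=rot(YR,40,-1); g=tcp_grip(G,R)
ctrl.gripper_to(50,60)
ctrl.move_ptp(g-90*R[:,2],R)
o=[]
for n,(a,b,c,d) in (("scene",(230,340,170,320)),("top",(90,220,260,440))):
    im,_,W=cloud(n); o.append(cv2.resize(im[a:b,c:d,::-1],(400,330)))
    # project planned grip pose and tip
    p=optics.camera_params(n)
    for k,x in enumerate((G-22*R[:,2],G,G+178*R[:,2])):
        y=p["R"]@x+p["t"]; u=p["mtx"]@y; u=u/u[2]
        cv2.circle(o[-1],(int((u[0]-c)*400/(d-c)),int((u[1]-a)*330/(b-a))),3,((0,0,255),(0,255,0),(255,0,0))[k],1)
cv2.imwrite("pics/b.png",np.hstack(o)); s=sensors.read_state(); print(s["t"],s["force"])
```

```text
1.675 [ 0.35393167 -0.45425482  0.296254  ]
```

View pics/b.png

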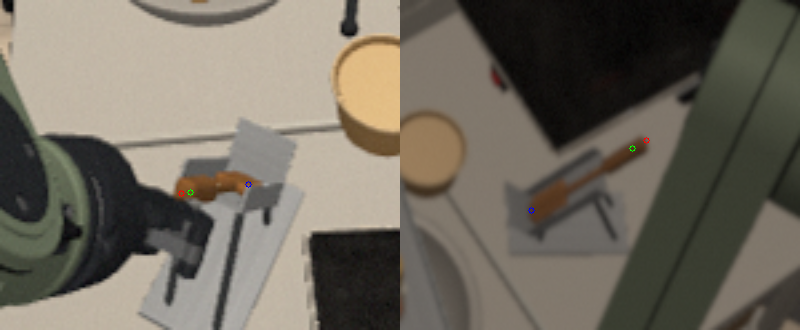

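The projected markers lie on the handle end, the grip point and the blade end in both views, within about 4 mm. I'll grasp and lift.

Run:
```python
from plan import *
R=rot(YR,40,-1); g=tcp_grip(G,R)
print(ctrl.move_l(g,vel=80,threshold=8))
ctrl.gripper_to(0,100)
s=sensors.read_state(); np.savez("grip.npz",p=s["eef_pos"],R=s["eef_rot"]); print(s["eef_pos"].round(1),g.round(1),s["force"].round(1),s["grip_width"],s["grasp_force"])
ctrl.move_l(s["eef_pos"]+[0,0,150],vel=120)
s=sensors.read_state(); print(s["t"],s["force"].round(1),s["grip_width"],s["grasp_force"])
R=s["eef_rot"];p0=s["eef_pos"]
o=[]
for n,(a,b,c,d) in (("scene",(190,310,170,320)),("top",(70,220,240,440))):
    im,_,W=cloud(n); o.append(cv2.resize(im[a:b,c:d,::-1],(400,330)))
    p=optics.camera_params(n)
    for k,x in enumerate((p0+6*R[:,2],p0+184*R[:,2])):
        u=p["mtx"]@(p["R"]@x+p["t"]); u=u/u[2]
        cv2.circle(o[-1],(int((u[0]-c)*400/(d-c)),int((u[1]-a)*330/(b-a))),3,((0,255,0),(255,0,0))[k],1)
    hsv=cv2.cvtColor(im,cv2.COLOR_RGB2HSV); rel=(W-p0)@R  # tool frame
    m=(hsv[...,0]<16)&(hsv[...,1]>110)&(rel[...,2]>40)&(rel[...,2]<215)&(abs(rel[...,:2]).max(-1)<40)
    P=rel[m]; print(n,len(P),np.percentile(P[:,2],[90,97,100]).round(1)); 
    for lo in range(40,200,30):
        q=P[(P[:,2]>=lo)&(P[:,2]<lo+30)]
        if len(q): print(lo,len(q),q.mean(0).round(1),q[:,:2].min(0).round(),q[:,:2].max(0).round())
cv2.imwrite("pics/c.png",np.hstack(o))
```

```text
False
[ 476.  -306.8  168.1] [ 476.  -306.3  167.6] [-1.1 -1.6  2. ] 17.162753551306945 97.52115368843079
4.7417 [ 0.1 -0.5 -1.1] 16.67821635204544 97.38136410713196
scene 34 [163.9 171.7 172.9]
100 14 [  2.7  16.1 121.8] [-1. 14.] [ 7. 19.]
130 14 [  3.   17.5 142.5] [-1. 15.] [ 7. 19.]
160 6 [  2.7  17.6 166.7] [-1. 17.] [ 6. 19.]
top 315 [169.  178.4 182.7]
40 49 [ 5.9 -4.  51.9] [ -4. -10.] [12.  7.]
70 38 [ 4.6 -3.5 84.6] [-1. -8.] [8. 2.]
100 67 [  5.3  -3.2 119.2] [ -2. -22.] [11. 17.]
130 100 [  6.5  -3.6 144.8] [  1. -21.] [11. 17.]
160 61 [  6.4  -3.  170.4] [  1. -21.] [11. 15.]
```

View pics/c.png

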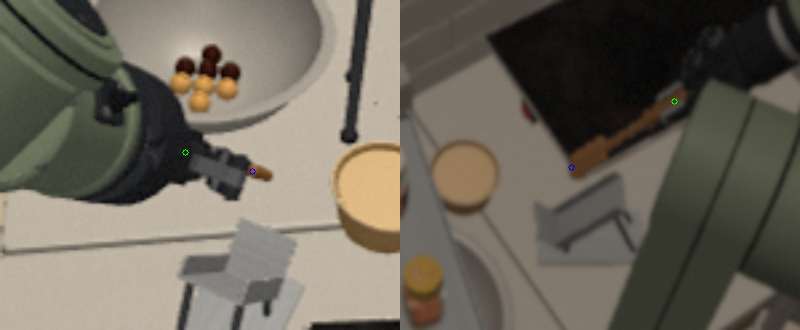

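The paddle is held straight, with its tip about 183 mm from the TCP. All eight nuts are visible, with the four chestnuts at around (208,65) and the four walnuts at around (203,88). Next I go to the bowl, insert and stir.

```bash
sed -i 's/^L=184./L=183./' plan.py
cat > stir.py <<'E'
from plan import *
RS=rot(YB,45,-1)
def step(x,y,z=20,vel=90,th=45):
    hit=ctrl.move_l(tcp_tip(bpt(x,y,z),RS),RS,vel=vel,threshold=th)
    return hit
def circle(turns,r=31,z=20):
    F=[];n=16
    for k in range(1,int(turns*n)+1):
        a=2*np.pi*k/n; h=step(r*np.cos(a),r*np.sin(a),z); f=np.linalg.norm(sensors.read_state()["force"]); F.append(round(float(f)))
        if h: print("hit",k,f); break
    print("F",F,sensors.read_state()["t"])
def look(name):
    im,_,W=cloud("scene"); cv2.imwrite(name,cv2.resize(im[160:260,180:320,::-1],(770,550))); print(nuts(im)); return im
E
python3 - <<'E'
from stir import *
a=tcp_tip(bpt(31,0,20)-200*RS[:,2],RS)
ctrl.move_ptp(a,RS)
print(sensors.read_state()["t"],sensors.read_state()["force"].round(1))
print(ctrl.move_l(tcp_tip(bpt(31,0,20),RS),RS,vel=90,threshold=35))
s=sensors.read_state();print(s["t"],s["eef_pos"].round(1),tcp_tip(bpt(31,0,20),RS).round(1),s["force"].round(1),s["wrist_torque"].round(2),s["grip_width"])
look("pics/d.png")
E
```

```text
5.525 [-0.3 -0.9 -0.9]
False
7.9 [490.7 -14.9 150.4] [490.2 -15.2 149.4] [0.4 2.8 5.3] [ 1.46 -0.41  0.06] 16.82502563687007
{'walnut': [(104, np.float64(506.0), np.float64(61.0)), (42, np.float64(542.0), np.float64(64.0))], 'chest': [(9, np.float64(515.0), np.float64(260.0)), (12, np.float64(458.0), np.float64(204.0)), (9, np.float64(389.0), np.float64(124.0)), (74, np.float64(537.0), np.float64(93.0))]}
```

View pics/d.png

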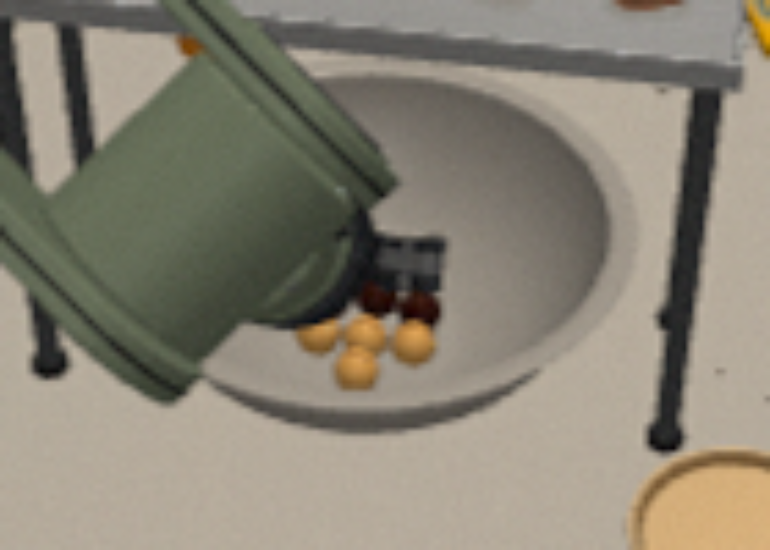

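The paddle is in behind the chestnuts with little force, the walnuts are at about (360,345), and the arm stands in front of the shelf. I'll check arm clearance to the shelf before stirring.

Run:
```python
from stir import *
for n in ("top","scene"):
    im,_,W=cloud(n); I=im.astype(int)
    green=(I[...,1]-I[...,0]>6)&(I[...,1]-I[...,2]>8)
    b=np.stack([(W-B)@bx,(W-B)@by],-1); z=W[...,2]
    for lo,hi in ((230,300),(300,340),(340,380),(380,450),(450,550)):
        m=green&(z>lo)&(z<hi)&(abs(b[...,1])<215)&(b[...,0]>-250)
        if m.sum()>5: print(n,lo,m.sum(),"max bx",np.percentile(b[m][:,0],98).round(),"by range",b[m][:,1].min().round(),b[m][:,1].max().round())
```

```text
scene 230 22 max bx -15.0 by range -146.0 82.0
scene 380 15 max bx -216.0 by range 30.0 122.0
scene 450 452 max bx -209.0 by range 84.0 151.0
```

Run:
```python
from stir import *
for n in ("top","scene"):
    im,_,W=cloud(n); W0=np.load(n+"0.npz")["W"]
    ch=np.linalg.norm(W-W0,axis=-1)>25
    ch=cv2.erode(ch.astype(np.uint8),np.ones((3,3)))>0
    b=np.stack([(W-B)@bx,(W-B)@by],-1); z=W[...,2]
    for lo,hi in ((100,200),(200,250),(250,300),(300,340),(340,380),(380,450),(450,550),(550,800)):
        m=ch&(z>lo)&(z<hi)&(abs(b[...,1])<215)&(b[...,0]>-250)
        if m.sum()>3: print(n,lo,m.sum(),"bx 50/98/max",np.percentile(b[m][:,0],[50,98,100]).round(),"by",b[m][:,1].min().round(),b[m][:,1].max().round())
```

```text
top 100 373 bx 50/98/max [-115.  -89.  -87.] by -51.0 61.0
top 200 443 bx 50/98/max [-147. -127. -122.] by -58.0 66.0
top 250 540 bx 50/98/max [-183. -151. -148.] by -26.0 39.0
top 300 248 bx 50/98/max [-218. -200. -197.] by -39.0 25.0
top 340 23 bx 50/98/max [-244. -237. -236.] by -32.0 -6.0
top 380 219 bx 50/98/max [-235. -217. -216.] by -21.0 68.0
top 450 282 bx 50/98/max [-236. -217. -206.] by 47.0 149.0
top 550 93 bx 50/98/max [-226. -204. -202.] by 142.0 205.0
scene 100 27 bx 50/98/max [-149. -125. -124.] by -61.0 -35.0
scene 200 112 bx 50/98/max [-175. -142. -138.] by -61.0 -9.0
scene 250 70 bx 50/98/max [-236. -194. -190.] by -38.0 -16.0
scene 300 8 bx 50/98/max [-246. -243. -243.] by -46.0 -39.0
scene 380 58 bx 50/98/max [-240. -224. -222.] by 86.0 121.0
scene 450 469 bx 50/98/max [-238. -213. -209.] by 82.0 155.0
scene 550 1789 bx 50/98/max [-219. -180. -170.] by 139.0 215.0
```

Clearance is ample, more than 60 mm. Now I stir.

Run:
```python
from stir import *
circle(2.125)
s=sensors.read_state(); print(s["grip_width"],s["grasp_force"],s["eef_pos"].round(1))
look("pics/e.png")
```

```text
F [4, 5, 6, 4, 6, 4, 1, 1, 2, 1, 1, 1, 3, 5, 5, 7, 3, 2, 1, 2, 1, 4, 3, 1, 1, 2, 1, 1, 2, 1, 2, 2, 1, 1] 17.7833
16.553180957242898 97.79935240745544 [466.8 -18.5 149.8]
{'walnut': [(35, np.float64(564.0), np.float64(102.0)), (46, np.float64(558.0), np.float64(54.0)), (81, np.float64(508.0), np.float64(44.0))], 'chest': [(13, np.float64(486.0), np.float64(99.0)), (61, np.float64(521.0), np.float64(84.0)), (36, np.float64(493.0), np.float64(69.0))]}
```

View pics/e.png

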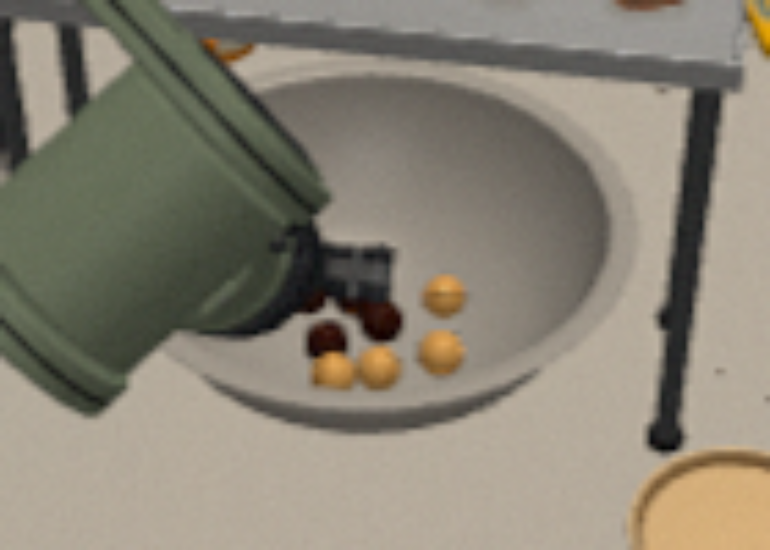

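Mixing is under way: one walnut is at (443,297) on the shelf side and a chestnut at (327,340) is in the open half. I'll complete the third turn back to the shelf side and look again.

Run:
```python
from stir import *
for k in range(3,17):
    a=2*np.pi*k/16
    if step(31*np.cos(a),31*np.sin(a)): print("hit",k)
ctrl.hold(0.3)
for i in range(1):
    N=nuts(look("pics/f.png"))
for c,l in N.items(): print(c,[(n,round(float((np.array([x,y,0])-B)@bx)),round(float((np.array([x,y,0])-B)@by))) for n,x,y in l])
print(sensors.read_state()["t"])
```

```text
{'walnut': [(37, np.float64(565.0), np.float64(69.0)), (42, np.float64(535.0), np.float64(44.0)), (39, np.float64(507.0), np.float64(38.0))], 'chest': [(9, np.float64(410.0), np.float64(140.0)), (90, np.float64(513.0), np.float64(78.0)), (10, np.float64(401.0), np.float64(66.0))]}
walnut [(37, 2, -51), (42, -30, -28), (39, -43, -3)]
chest [(9, 32, 117), (90, -2, 1), (10, -42, 107)]
22.15
```

View pics/f.png

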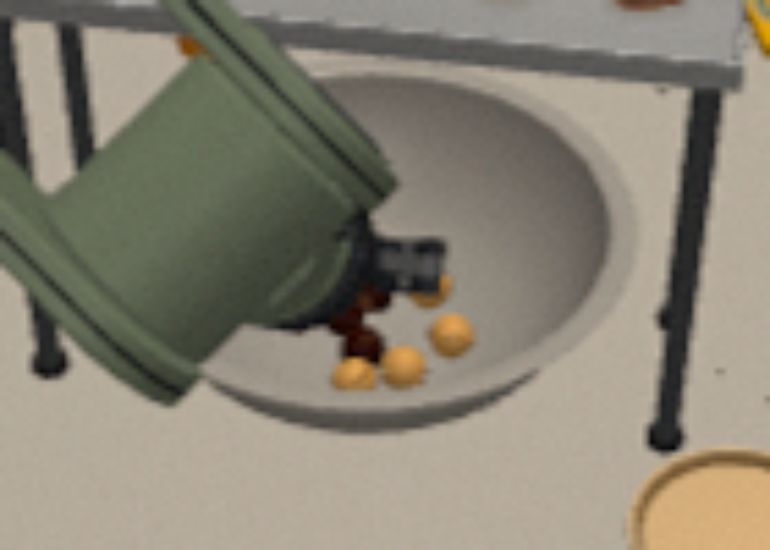

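A walnut at (430,290) is on the shelf side and a chestnut at (362,345) is in the open half. I'll withdraw along the tool axis and check with a clear view, since there is time to re-enter.

Run:
```python
from stir import *
ctrl.move_l(tcp_tip(bpt(31,0,20)-200*RS[:,2],RS),RS,vel=130)
p=np.load("grip.npz"); ctrl.move_ptp(p["p"]+[0,0,150],p["R"])
im=look("pics/g.png"); ctrl.hold(0.4); im2,_,_=cloud("scene"); print(nuts(im2)); print(sensors.read_state()["t"],sensors.read_state()["force"].round(1))
# bowl midline in crop pixels
P=optics.camera_params("scene")
for y in (-50,50):
    u=P["mtx"]@(P["R"]@bpt(0,y,15)+P["t"]); u/=u[2]; print(((u[:2]-[180,160])*5.5).round())
```

```text
{'walnut': [(42, np.float64(556.0), np.float64(109.0)), (45, np.float64(565.0), np.float64(67.0)), (87, np.float64(522.0), np.float64(40.0)), (12, np.float64(541.0), np.float64(-28.0))], 'chest': [(162, np.float64(503.0), np.float64(87.0))]}
{'walnut': [(41, np.float64(556.0), np.float64(109.0)), (47, np.float64(564.0), np.float64(66.0)), (46, np.float64(535.0), np.float64(43.0)), (40, np.float64(507.0), np.float64(38.0))], 'chest': [(160, np.float64(504.0), np.float64(87.0))]}
25.025 [ 0.1  0.4 -0.2]
[447. 331.]
[277. 312.]
```

View pics/g.png

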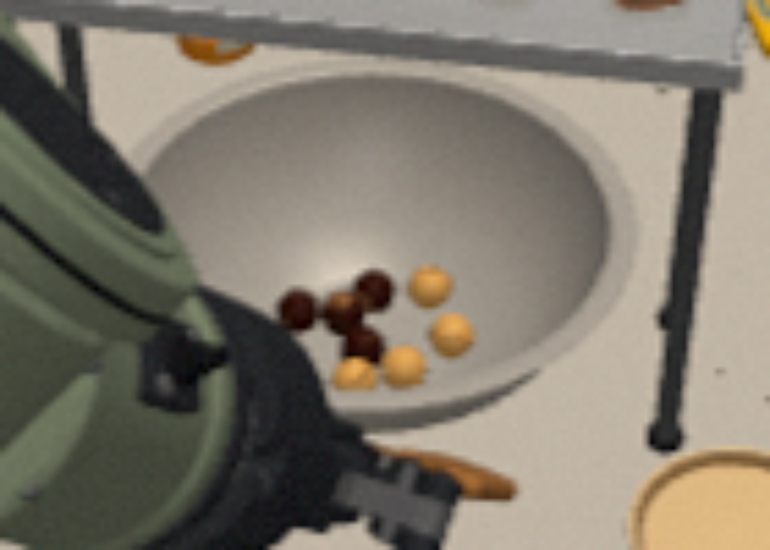

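All eight nuts are in the bowl. The midline runs (277,312)–(447,331). The shelf half holds a walnut at (430,287) and a chestnut at (373,290). The open half holds a chestnut at (362,345) and three walnuts. The paddle goes back now, after a check of its seating in the fingers.

Run:
```python
from stir import *
g=np.load("grip.npz"); s=sensors.read_state(); R=s["eef_rot"];p0=s["eef_pos"]
im,_,W=cloud("top"); hsv=cv2.cvtColor(im,cv2.COLOR_RGB2HSV); rel=(W-p0)@R
m=(hsv[...,0]<16)&(hsv[...,1]>110)&(rel[...,2]>40)&(rel[...,2]<215)&(abs(rel[...,:2]).max(-1)<40)
P=rel[m]; print(np.percentile(P[:,2],[90,97,100]).round(1))
for lo in range(40,200,30):
    q=P[(P[:,2]>=lo)&(P[:,2]<lo+30)]
    if len(q): print(lo,len(q),q.mean(0).round(1))
dx=P[(P[:,2]>160)][:,0].mean()
if abs(dx-6.4)<5 and abs(np.percentile(P[:,2],97)-178.4)<5:
    ctrl.move_l(g["p"]+[0,0,30],g["R"],vel=120)
    print("hit",ctrl.move_l(g["p"]+[0,0,0.5],g["R"],vel=40,threshold=6)); s=sensors.read_state(); print((s["eef_pos"]-g["p"]).round(1),s["force"].round(1),s["t"])
```

```text
[168.6 175.5 180.8]
40 46 [ 9.1 -3.7 52. ]
70 41 [10.1 -3.  84.3]
100 72 [ 12.2  -3.1 119.2]
130 113 [ 14.5  -3.8 144.5]
160 65 [ 16.3  -3.  169.4]
```

The paddle has turned about 3.4° in the fingers, out of the trough side. I'll tilt the tool back by the same angle about the grasp point and then lower it.

Run:
```python
from stir import *
from scipy.spatial.transform import Rotation as Ro
g=np.load("grip.npz"); R=g["R"]@Ro.from_euler("y",-3.4,degrees=True).as_matrix()
p=g["p"]+6*g["R"][:,2]-6*R[:,2]
ctrl.move_l(p+[0,0,150],R,vel=60)
s=sensors.read_state(); im,_,W=cloud("top"); hsv=cv2.cvtColor(im,cv2.COLOR_RGB2HSV); rel=(W-(g["p"]+[0,0,150]))@g["R"]
m=(hsv[...,0]<16)&(hsv[...,1]>110)&(rel[...,2]>40)&(rel[...,2]<215)&(abs(rel[...,:2]).max(-1)<40); P=rel[m]
dx=P[P[:,2]>160][:,0].mean(); print(dx,np.percentile(P[:,2],97))
if abs(dx-6.4)<4:
    ctrl.move_l(p+[0,0,30],R,vel=120)
    print("hit",ctrl.move_l(p+[0,0,0.5],R,vel=40,threshold=6)); s=sensors.read_state(); print((s["eef_pos"]-p).round(1),s["force"].round(1),s["t"])
    o=[]
    for n,(a,b,c,d) in (("scene",(230,340,170,320)),("top",(90,220,260,440))):
        im,_,W=cloud(n); o.append(cv2.resize(im[a:b,c:d,::-1],(400,330)))
    cv2.imwrite("pics/h.png",np.hstack(o))
```

```text
7.364567848957024 177.30395825811476
hit False
[0.1 0.  0.5] [-0.3 -0.5 -1.2] 27.4083
```

View pics/h.png

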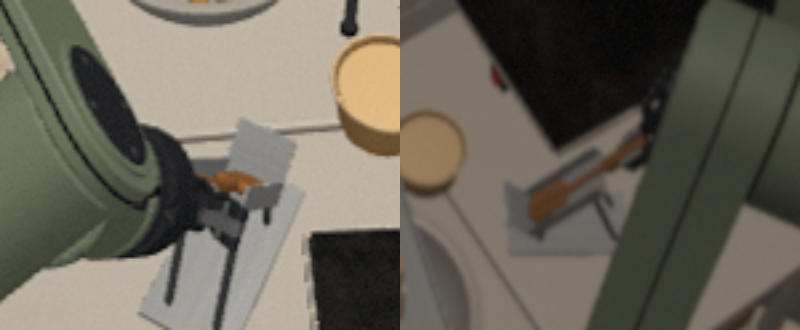

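The blade is back in the trough against the foot, at top view (540,205). I'll release gently, back off along the tool axis and verify.

Run:
```python
from stir import *
g=np.load("grip.npz")
ctrl.gripper_to(24,20); ctrl.hold(0.4); ctrl.gripper_to(50); ctrl.hold(0.3)
s=sensors.read_state(); R=s["eef_rot"]
ctrl.move_l(s["eef_pos"]-90*R[:,2],vel=100); ctrl.hold(0.5)
o=[]
for n,(a,b,c,d) in (("scene",(230,340,170,320)),("top",(90,220,260,440))):
    im,_,W=cloud(n); o.append(cv2.resize(im[a:b,c:d,::-1],(400,330)))
    if n=="scene": N=nuts(im)
    def sel(im,W):
        hsv=cv2.cvtColor(im,cv2.COLOR_RGB2HSV); rel=(W-g["p"])@g["R"]
        return rel[(hsv[...,0]<16)&(hsv[...,1]>110)&(rel[...,2]>-40)&(rel[...,2]<215)&(abs(rel[...,:2]).max(-1)<40)]
    A=np.load(n+"0.npz")
    for q in (sel(A["im"],A["W"]),sel(im,W)): print(n,len(q),q.mean(0).round(1),np.percentile(q[:,2],[3,97]).round(1),q[q[:,2]>130].mean(0).round(1),q[q[:,2]<40].mean(0).round(1))
cv2.imwrite("pics/i.png",np.hstack(o)); print(N,sensors.read_state()["t"])
```

```text
scene 203 [ 5.   1.8 50.2] [-15.6 158.9] [  7.6  -1.1 150.2] [4.5 3.2 0.7]
scene 142 [ 6.7  2.4 69.4] [-14.7 163.6] [  7.7   0.  150.5] [8.  4.3 8.4]
top 275 [ 7.  -4.9 96.8] [ -8.1 176.2] [  6.5  -3.9 154.8] [ 8.3 -6.5 11.7]
top 283 [ 6.7 -3.8 98.1] [ -8.7 177.3] [  6.4  -2.8 154.8] [ 7.9 -5.3 12.2]
{'walnut': [(44, np.float64(556.0), np.float64(108.0)), (47, np.float64(564.0), np.float64(66.0)), (88, np.float64(522.0), np.float64(41.0))], 'chest': [(158, np.float64(503.0), np.float64(87.0))]} 30.4667
```

View pics/i.png

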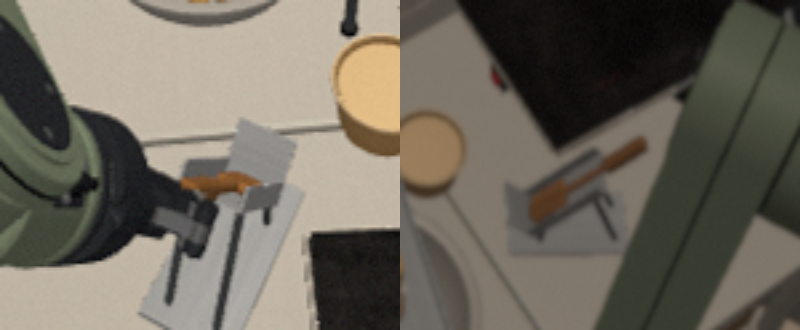

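The paddle lies as it did at the start, within about 1 mm in the top view. The gripper is clear and the nuts have not moved, so I'm handing in.

```bash
python3 -c "
from plant import ctrl
print(ctrl.finish_job())"
```

```text
the job is handed in; nothing more can be done
None
```

I stirred three full turns, and each half of the bowl holds both walnuts and chestnuts with all eight nuts inside. The paddle is back in its rest within about 1 mm, and I handed the job in at about 30 s on the robot's clock.

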